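# Fold out the leaf of a potting stand on a balcony bench

## Robot

A 6-joint arm with a two-finger parallel gripper is mounted at the origin on the work surface. World frame = base frame: x ahead of the robot, y to its left, z up, the work surface at z = 0. Lengths are in m, angles in degrees, forces in N, time in s.
With the tool pointing down it reaches from about 0.35 to 0.875 m from the base axis. Payload 4.2 kg.
Tool frame: the origin (TCP) lies on the centre line of the jaws, within the pads' length; the fingertips stand 19 mm ahead of it and the grasp point (between the pads) is the TCP; z points along the fingers, y is the line along which they close (so a half turn about z gives the same grasp; the last joint's range is limited). The gripper opens to 87 mm and grips with 3 to 60 N. Pads are 19 mm wide; open, the fingers measure 117 mm over their backs; the gripper's body (75 mm by 190 mm) begins 51 mm behind the grasp point.
Start: joints at [-52.735, 22.042, 0.453, 0, -68.411, -14.817], TCP at [0.239, -0.578, 0.208] pointing down, gripper open.
Joint ranges: [-179.83, 179.83], [-69.29, 118.12], [-61.27, 80.66], [-181.25, 117.63], [-171.15, -9.14], [-177.46, 177.46]. Speed limits (degrees/s): [159.86, 159.86, 180, 180, 180, 180].

## Interface

Orientations are given as a 3x3 rotation matrix whose columns are the frame's x, y, z axes.
In Python, from station import sense, capture, finish_job, search_frame, masks_of gives the robot as it stands.
- The arm moves only by the tool drive_tool, never from a script. Its argument "rows" is a list of rows, each a list of 7 numbers: the opening in per cent of the stroke, from 0 (shut) to 100 (fully open), then the shift along the world's x, y, z in mm, then the turn, a rotation vector about the world's x, y, z in rad. In form: [[fingers, dx, dy, dz, wx, wy, wz], ...]. A call has 1 to 5 rows; each row shifts and turns the commanded pose from where the row before left it; what a row does not reach is not made up. A row lasts 1/12 s, in which the tool goes at most 41.7 mm and 7.16 degrees, less where a joint would pass 70% of its speed; a pose out of reach is approached as far as the arm can. A call is refused whole if a number of a shift passes 41.7 or a number of a turn 0.125, either way. A call with a gripper value outside its range is refused whole. The fingers move at their own pace and stop on an object; the grip force is fixed at half the most. Time passes only in rows, so rows that do not move let the fingers close. It gives the time, the measured TCP pose, the force, the opening and the grip force at its end, in the units of the state.
- sense(): the state, without advancing time (a new reading comes with each control period).
- capture(name): name is "scene" or "top"; returns a dict with "frame" (384x512x3 uint8, red, green, blue), "z_map" (384x512 float32, m along the optical axis (not along the pixel's ray), 0 where there is no reading), "fx", "fy", "cx", "cy" (pixels), "distortion" ([k1, k2, p1, p2, k3] as OpenCV has them; the pictures are not rectified), "R" (3x3) and "t" (3): a world point X has camera coordinates R X + t. Camera axes: x right, y down, z forward; pixel columns grow to the right and rows downward; lengths in m; the calibration is good to about 2 mm. A picture is of the moment at which its call begins.
- finish_job(): hands the job in; it is judged then, once.
Trained networks look in a picture, given as the dict that the camera call returned (one of the last four; its "shot" number tells which), for a name from the list of things; names that differ only in an ending like _2 or _b are one class to them, and where a whole thing is asked for, a point or a joint stands for the part that bears it (a point fixed in the world has none). Each returns a list of dicts, best first, with "p" (0 to 1); they miss things now and then, are a little off and sometimes report something else, mostly with a low value. They report only what shows in the picture. A call takes as long as a camera call. They do not tell look-alikes from the thing itself.
- search_frame(label, picture): "xy" ([column, row] in pixels, amid what is visible of it).
- masks_of(label, picture): "region" (384x512 bool, what is visible of it) and "xy" ([column, row] in pixels, amid what is visible of it).
The state is a dict: "time_s": time; "joints": joint angles; "joint_velocities": joint speeds; "effort": joint torques, N m; "tcp_pos": TCP position; "ee_rot": TCP orientation; "wrist_force": force on the tool from outside, world axes, zero at the start; "moment": the same for the moment, N m; "gripper_width": opening from 0.0 (shut) to 1.0 (fully open); "gripper_force": force on a finger pad.
Only numpy, scipy, OpenCV 4.12 (cv2) and the standard library are available. Lean on these libraries where they do the work, as an engineer would, in place of code of your own. Each camera call takes 0.05 s, during which the arm holds its last target. There are 200 camera calls.

## Task

Make room and fold out the potting stand: first slide the brown moss pot along the bench, clear of the place where the stand's hinged leaf will come down, then swing the leaf up by its overhanging edge, over its spine, and lay it gently down flat on the other side, level with the fixed half. Do it all by pushing with the fingertips or the outside of the fingers: grip nothing, do not force anything, and keep the freshly planted pot upright and on the bench. Leave the other things on the bench where they are.

Things in the scene. Friction and masses are not known exactly. Their poses are not given: they have to be found in the camera images.
- stand: Low potting stand of birch plywood with grey-green faces, screwed to the bench. Origin on the bench top under the middle of the spine (hinge line); x runs along the spine, y points to the open side where the leaf must come down, z up. Fixed half: 220 mm along x, y = -136 to -1 mm, top at 40 mm. A hinged leaf starts folded over onto it; folded out, the leaf covers x = -110 to 110 mm, y = 0 to 165 mm, its top at 40 mm.
- spine (a point): Middle of the spine: the hinge axis, parallel to the stand's x axis, 40 mm above the bench.
- leaf_lip (a point): Mid-point of the leaf's free edge, on its work face (the underside while folded), 165 mm from the hinge axis; moves with the leaf. Leaf: 9 mm plywood, 220 mm long. Folded, it lies at 40 to 49 mm and its edge overhangs the fixed half by 29 mm: a fingertip fits under this lip from the -y side. A foot rail 18 mm wide, 31 mm high, stands on the folded leaf along that edge (top at 80 mm).
- landing (a point): Centre of the leaf's landing place on the bench (82 mm from the spine); fixed to the stand.
- leaf (a joint): Angle of the leaf in rad: 0 = folded on the fixed half (it may start up to 0.12 open), 1.571 = upright, 3.142 = lying flat on the other side, on its foot rail. Two friction hinges hold it at any angle; swinging it at the edge takes about 4 N; it weighs 0.27 kg.
- pot: Round brown glazed pot with soil and moss, 92 mm across at the rim (74 mm at the foot), 58 mm high (moss to 66 mm), about 0.55 kg. Origin at the centre of its foot, z up. It stands loose on the bench within the leaf's landing place, 93 to 120 mm from the spine.
- root_hook: Stainless root hook with a wooden handle, 200 mm long, 15 mm high, lying loose between the stand and the things at the left. Origin under its mid-length, x towards the hook. Leave alone.
- tweezers: Bamboo tweezers, 160 mm long, 11 mm high, lying loose beyond the far end of the stand. Origin near mid-length, x along them. Leave alone.
- acrylic_case: Clear acrylic lidded case with moss cuttings, 146 x 226 x 90 mm, standing loose at the left. Origin under its centre. Leave alone.
- sprayer: Pale green spray bottle, 72 mm across, 155 mm high, standing loose at the left. Origin under its centre. Leave alone.
- stick_cup: Blue cup of bamboo sticks, 72 mm across, 190 mm high, on the far part of the bench. Origin under its centre. Leave alone.
- clay_pots: Three nested clay pots, 92 mm across, 108 mm high, on the far part of the bench. Origin under their centre. Leave alone.
- wire_spool: Spool of brown training wire lying flat, 84 mm across, 40 mm high, on the far part of the bench. Origin under its centre. Leave alone.
Not all that is in view belongs to the job. There is more than one size of the pot; the one meant has the size given above.

How it is judged (in metres and radians):
On the way, in this order (a step that is already met when the one before it is completed fails the run):
1. the pot stands clear of the leaf's landing place while the leaf is still folded ((y of pot in the frame of stand above 0.212 m or x of pot in the frame of stand above 0.157 m or x of pot in the frame of stand below -0.157 m) and value of joint leaf below 0.4 rad), for 0.2 s.
2. the leaf is swung up past upright (value of joint leaf above 1.65 rad), for 0.02 s.
3. the leaf lies flat on the other side (value of joint leaf above 3.08 rad), for 0.2 s.
At the end, for the whole second after the job is handed in: The leaf lies flat on the far side of its spine (within about 3.5 degrees of 180), the pot stands upright on the bench at rest, clear of the leaf, and nothing else has been disturbed (value of joint leaf above 3.08 rad and (y of pot in the frame of stand above 0.212 m or x of pot in the frame of stand above 0.157 m or x of pot in the frame of stand below -0.157 m) and angle between pot's own z axis and vertical below 0.1 rad and height (world z) of pot between -0.008 and 0.008 m and linear speed of pot below 0.02 m/s); the robot touches nothing.
It fails at once if the pot is lifted off the bench or tipped (height (world z) of pot above 0.015 m or angle between pot's own z axis and vertical above 0.3 rad).
It fails at once if the leaf is slammed down (faster than 3 rad/s near the end of its swing) (value of joint leaf above 2.4 rad and velocity of joint leaf above 3 rad/s).
It fails at once if the leaf is gripped or forced (more than 30 N from the fingers in mid-swing, or 80 N on the stand at any time) ((value of joint leaf between 0.2 and 2.7 rad and contact force between the fingers and stand above 30 N) or contact force between the fingers and stand above 80 N).
It fails at once if the pot is gripped or forced (more than 35 N from the fingers) (contact force between the fingers and pot above 35 N).
It fails at once if another thing on the bench is moved more than 25 mm (distance of any of root_hook, tweezers, acrylic_case, sprayer, stick_cup, clay_pots, wire_spool from where it was at the start of the episode above 0.025 m).
It also fails if it takes over 64 s, if anything falls off the work surface, if the arm or the gripper's body presses on something with over 40 N, if the wrist force passes 120 N, or if a joint passes its speed limit or range.

## Working session

There is one attempt and no reset: what is moved stays moved. The work goes in short steps, Python scripts to look and compute and a tool call to move; the robot and the scene stay as the last step left them, time stands still between calls to the robot, and variables do not carry over. Pictures are saved under pics/ and viewed, at most 10 in all, crops included, and the job is handed in when it is done.

Besides the shell and the picture viewer there is one more tool, called after "Emit:" in YAML: its name, and indented under it one key for each argument. drive_tool: Moves the arm, as the interface text tells. Its arguments: {"type":"object","properties":{"rows":{"type":"array"}},"required":["rows"]}

```bash
mkdir -p pics; cat > h.py <<'E'
import numpy as np, cv2
from station import *
def world(c, uv, z=None):
    """pixel(s) -> world by depth map"""
    uv=np.atleast_2d(np.asarray(uv,float))
    K=np.array([[c['fx'],0,c['cx']],[0,c['fy'],c['cy']],[0,0,1]])
    n=cv2.undistortPoints(uv.reshape(-1,1,2),K,np.array(c['distortion'],float)).reshape(-1,2)
    d=np.array([c['z_map'][int(round(v)),int(round(u))] for u,v in uv])
    P=np.c_[n*d[:,None],d]
    return (P-c['t'])@np.array(c['R'])
def cloud(c,mask):
    v,u=np.nonzero(mask&(c['z_map']>0)); return world(c,np.c_[u,v])
E
python3 - <<'E'
from h import *
for n in ['scene','top']:
    c=capture(n); cv2.imwrite(f'pics/{n}0.png',c['frame'][:,:,::-1])
    for l in ['stand','leaf','leaf_lip','spine','pot','root_hook','tweezers','acrylic_case','sprayer','stick_cup','clay_pots','wire_spool']:
        for m in masks_of(l,c)[:3]:
            P=cloud(c,m['region'])
            if len(P): print(n,l,round(m['p'],2),np.round(m['xy']),len(P),'med',np.round(np.median(P,0),3),'lo',np.round(np.percentile(P,2,axis=0),3),'hi',np.round(np.percentile(P,98,axis=0),3))
s=sense();print(s['tcp_pos'],s['ee_rot'],s['time_s'])
E
```

```text
scene stand 0.93 [123. 275.] 6363 med [ 0.595 -0.273  0.053] lo [ 0.467 -0.355  0.003] hi [ 0.688 -0.189  0.087]
scene leaf 0.8 [119. 265.] 5896 med [ 0.587 -0.277  0.053] lo [ 0.468 -0.356  0.045] hi [ 0.687 -0.19   0.087]
scene leaf_lip 0.77 [120. 272.] 5968 med [ 0.586 -0.277  0.053] lo [ 0.467 -0.356  0.042] hi [ 0.687 -0.19   0.087]
scene spine 0.9 [121. 270.] 6394 med [ 0.596 -0.272  0.053] lo [ 0.468 -0.354  0.003] hi [ 0.688 -0.188  0.087]
scene pot 0.94 [199. 238.] 1202 med [ 0.618 -0.081  0.056] lo [ 0.565 -0.118  0.017] hi [ 0.649 -0.035  0.067]
scene pot 0.79 [228. 166.] 1620 med [0.471 0.096 0.074] lo [0.398 0.05  0.016] hi [0.509 0.161 0.089]
scene pot 0.64 [119. 192.] 1849 med [ 0.376 -0.175  0.075] lo [ 0.294 -0.226  0.01 ] hi [ 0.41  -0.114  0.089]
scene root_hook 0.61 [307. 143.] 269 med [0.462 0.384 0.012] lo [ 0.394  0.376 -0.001] hi [0.581 0.41  0.019]
scene tweezers 0.69 [201. 304.] 151 med [ 0.746 -0.157  0.009] lo [ 0.643 -0.175  0.001] hi [ 0.784 -0.15   0.014]
scene acrylic_case 0.8 [362. 129.] 3784 med [0.567 0.508 0.089] lo [0.478 0.426 0.006] hi [0.625 0.
[... 1352 characters left out ...]
] 3541 med [0.548 0.533 0.088] lo [0.475 0.427 0.026] hi [0.621 0.649 0.095]
top sprayer 0.94 [144. 252.] 564 med [0.383 0.494 0.099] lo [0.35  0.471 0.004] hi [0.414 0.536 0.156]
top stick_cup 0.56 [186. 150.] 495 med [0.701 0.373 0.07 ] lo [0.669 0.345 0.004] hi [0.735 0.41  0.162]
top clay_pots 0.75 [279. 122.] 718 med [0.788 0.07  0.1  ] lo [0.747 0.026 0.058] hi [0.83  0.112 0.111]
top wire_spool 0.67 [392. 140.] 530 med [ 0.734 -0.287  0.039] lo [ 0.698 -0.327  0.001] hi [ 0.772 -0.254  0.045]
[ 0.23865552 -0.57761108  0.20761149] [[-9.24226730e-01 -3.81844144e-01 -4.28213952e-05]
 [-3.81844146e-01  9.24226728e-01  5.86203576e-05]
 [ 1.71928377e-05  7.05296005e-05 -9.99999997e-01]] 1.3
```

View images.

```bash
python3 - <<'E'
from h import *
a=cv2.imread('pics/scene0.png');b=cv2.imread('pics/top0.png')
crop=cv2.resize(a[130:340,60:290],(520,475))
b2=cv2.resize(b,(0,0),fx=1.5,fy=1.5)
cv2.imwrite('pics/crop.png',crop);cv2.imwrite('pics/topb.png',b2)
c=capture('top')
P=cloud(c,masks_of('stand',c)[0]['region'])
for lo,hi in [(.074,.1),(.043,.06)]:
    Q=P[(P[:,2]>lo)&(P[:,2]<hi)]
    r=cv2.minAreaRect((Q[:,:2]*1000).astype(np.float32)); print(r,np.round(cv2.boxPoints(r)),np.median(Q[:,2]))
    # plane fit
    A=np.c_[Q[:,:2],np.ones(len(Q))]; print(np.linalg.lstsq(A,Q[:,2],rcond=None)[0])
for m in masks_of('pot',c)[:3]:
    P=cloud(c,m['region']);P=P[P[:,2]>.04]
    print(cv2.minEnclosingCircle((P[:,:2]*1000).astype(np.float32)),P[:,2].max())
E
```

```text
((578.097412109375, -345.01544189453125), (214.6579132080078, 21.388206481933594), 6.357529163360596) [[ 470. -346.]
 [ 473. -368.]
 [ 686. -344.]
 [ 684. -323.]] 0.08359771769399235
[ 0.01693237 -0.13847474  0.02621901]
((572.7332153320312, -262.48785400390625), (221.0635223388672, 154.03970336914062), 5.601304054260254) [[ 455. -197.]
 [ 470. -350.]
 [ 690. -328.]
 [ 675. -175.]] 0.050973422367856465
[ 0.00451862 -0.03117927  0.0401372 ]
((350.1573181152344, -171.7570037841797), 61.31739044189453) 0.0932010812534735
((606.60302734375, -76.84954833984375), 46.43599319458008) 0.07298062890295333
((449.77520751953125, 106.27894592285156), 61.35980224609375) 0.09331579311739269
```

View pics/crop.png

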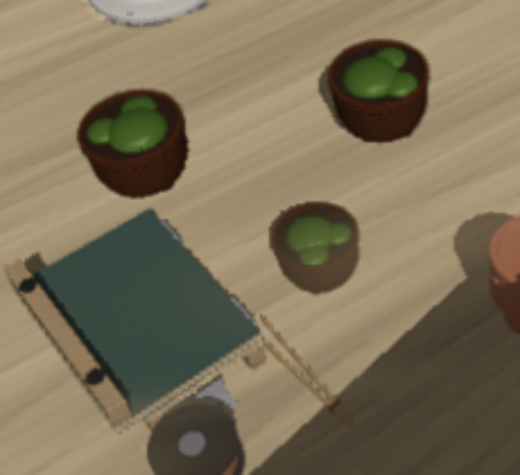

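View pics/topb.png

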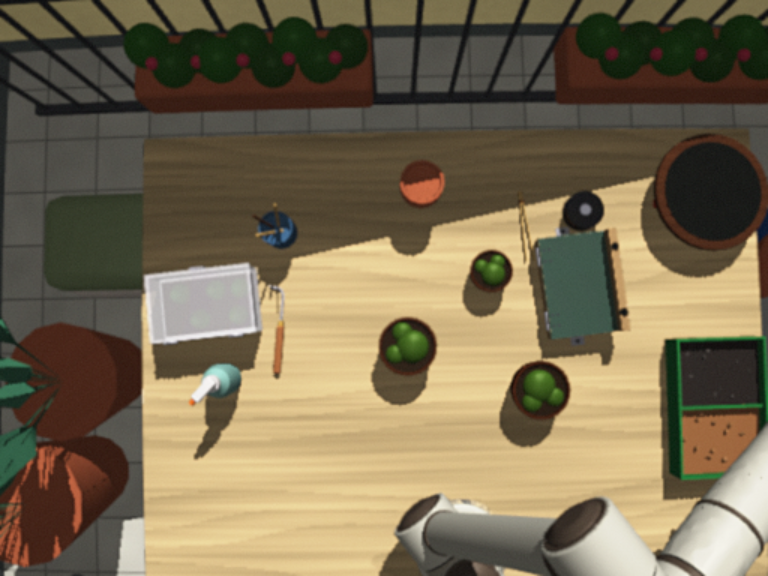

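Candidates in scene picture: pots at (199,238), (228,166) and (119,192). The first is 93 mm across and about 67 mm high and stands on the leaf's landing side. The other two are about 122 mm across and 89 mm high. The crop confirms that (199,238), by the stand, is the one. Next I check the obstacles on the -y side.

```bash
python3 - <<'E'
from h import *
c=capture('top')
M=np.ones((384,512),bool); P=cloud(c,M)
S=P[(P[:,0]>.1)&(P[:,0]<.95)&(P[:,1]<-.1)&(P[:,1]>-.7)]
# coarse height map
print('cols y from -.36 down');
for x in np.arange(.9,.14,-.04):
    print(f'{x:.2f}',[int(1000*np.percentile(q,90)) if len(q:=S[(abs(S[:,0]-x)<.02)&(abs(S[:,1]-y)<.02),2]) else -1 for y in np.arange(-.2,-.70,-.04)])
o=np.array([.563,-.189]);X=np.array([.995,.1]);Y=np.array([-.1,.995])
L=cloud(c,masks_of('leaf',c)[0]['region']); a=(L[:,:2]-o)@X;b=(L[:,:2]-o)@Y
for y in range(-180,25,10):
    k=(abs(b*1000-y)<5)&(abs(a)<.08); print(y,k.sum(),np.round(np.median(L[k,2])*1000,1) if k.any() else '', end=' | ')
k=(b<-.03)&(b>-.14); print(np.percentile(a[k],[1,99]))
E
```

```text
cols y from -.36 down
0.90 [3, 3, 3, 4, 3, 3, 2, 4, 61, 65, 64, 62, 3]
0.86 [3, 4, 2, 3, 4, 4, 3, 64, 67, 68, 67, 66, 64]
0.82 [2, 3, 3, 4, 4, 3, 62, 66, 67, 68, 67, 67, 67]
0.78 [2, 4, 41, 39, 3, 2, 64, 67, 67, 67, 67, 68, 68]
0.74 [3, 39, 43, 42, 3, 3, 64, 67, 67, 68, 68, 67, 67]
0.70 [2, 6, 44, 79, 4, 4, 6, 65, 67, 68, 68, 68, 65]
0.66 [52, 54, 55, 85, 86, 3, 2, 60, 65, 66, 66, 66, 3]
0.62 [52, 54, 55, 83, 86, 2, 3, 3, 2, 3, 3, 3, 3]
0.58 [52, 54, 55, 80, 87, 3, 3, 3, 4, 4, 3, 3, 3]
0.54 [51, 54, 54, 58, 86, 3, 3, 4, 3, 3, 3, 4, 3]
0.50 [51, 53, 54, 56, 86, 3, 4, 3, 3, 2, 3, 3, 3]
0.46 [49, 53, 53, 54, 78, 3, 3, 62, 61, 63, 60, 62, 59]
0.42 [72, 4, 3, 3, 3, 2, 3, 62, 43, 43, 44, 44, 65]
0.38 [83, 76, 4, 3, 3, 3, 3, 62, 43, 43, 43, 43, 65]
0.34 [84, 77, 2, 3, 586, 6, 3, 61, 43, 43, 43, 43, 65]
0.30 [78, 3, 600, 630, 620, 4, 3, 61, 54, 53, 53, 54, 65]
0.26 [4, 652, 662, 658, 3, 3, 3, 61, 38, 39, 38, 38, 56]
0.22 [681, 687, 682, 669, 4, 4, 4, 61, 38, 38, 38, 38, 30]
0.18 [693, 694, 687, 659, 3, 3, 3, 60, 39, 39, 38, 37, -1]
-180 0  | -170 27 83.2 | -160 157 84.8 | -150 313 72.8 | -140 150 53.3 | -130 145 53.1 | -120 157 52.4 | -110 151 52.2 | -100 148 52.0 | -90 155 51.5 | -80 156 51.2 | -70 149 50.9 | -60 151 50.1 | -50 147 50.6 | -40 154 50.4 | -30 159 49.1 | -20 145 49.1 | -10 156 49.5 | 0 49 46.3 | 10 0  | 20 0  | [-0.10626826  0.10966677]
```

Emit:
drive_tool:
  rows:
    - [50,27,30,0,0,0,0.0914]
    - [50,27,30,0,0,0,0.0914]
    - [50,27,30,0,0,0,0.0914]
    - [50,27,30,0,0,0,0.0914]
    - [50,27,30,0,0,0,0.0914]

```text
time_s: 1.97
tcp_pos: [0.3746, -0.4262, 0.2079]
ee_rot: [[-0.658, -0.753, 0.0], [-0.753, 0.658, -0.0], [-0.0, -0.0, -1.0]]
wrist_force: [0.7, -0.7, 0.0]
gripper_width: 0.708
gripper_force: 0.0
```

Emit:
drive_tool:
  rows:
    - [50,27,30,0,0,0,0.0914]
    - [50,27,30,0,0,0,0.0914]
    - [50,27,30,0,0,0,0.0914]
    - [50,27,30,0,0,0,0.0914]
    - [50,27,30,0,0,0,0.0914]

```text
time_s: 2.38
tcp_pos: [0.5098, -0.2759, 0.208]
ee_rot: [[-0.257, -0.966, 0.001], [-0.966, 0.257, -0.0], [0.0, -0.001, -1.0]]
wrist_force: [-0.4, -0.5, 0.5]
gripper_width: 0.51
gripper_force: 0.0
```

Emit:
drive_tool:
  rows:
    - [50,27,30,0,0,0,0.0914]
    - [50,27,30,0,0,0,0.0914]
    - [50,27,30,0,0,0,0.0914]
    - [50,27,30,0,0,0,0.0914]

```text
time_s: 2.72
tcp_pos: [0.6178, -0.1559, 0.2079]
ee_rot: [[0.105, -0.994, 0.0], [-0.994, -0.105, -0.0], [0.0, -0.0, -1.0]]
wrist_force: [1.0, -1.6, 0.7]
gripper_width: 0.5
gripper_force: 0.0
```

Emit:
drive_tool:
  rows:
    - [50,0,0,0,0.1158,0.0116,0]
    - [50,0,0,0,0.1158,0.0116,0]
    - [50,0,0,0,0.1158,0.0116,0]
    - [50,0,0,0,0,0,0]
    - [50,0,0,0,0,0,0]

```text
time_s: 3.13
tcp_pos: [0.6168, -0.1594, 0.2066]
ee_rot: [[0.091, -0.995, -0.034], [-0.935, -0.097, 0.34], [-0.342, 0.001, -0.94]]
wrist_force: [-0.3, 0.6, 0.1]
gripper_width: 0.499
gripper_force: 0.0
```

Emit:
drive_tool:
  rows:
    - [50,-0.3,0,-36,0,0,0]
    - [50,-0.3,0,-36,0,0,0]
    - [50,-0.3,0,-36,0,0,0]
    - [50,-0.3,0,-36,0,0,0]
    - [50,0,0,-29,0,0,0]

```text
time_s: 3.55
tcp_pos: [0.614, -0.1566, 0.0325]
ee_rot: [[0.095, -0.995, -0.037], [-0.935, -0.102, 0.34], [-0.342, 0.002, -0.94]]
wrist_force: [-0.2, 0.9, 0.2]
gripper_width: 0.501
gripper_force: 0.0
```

Emit:
drive_tool:
  rows:
    - [50,-0.8,8,0,0,0,0]
    - [50,-0.8,8,0,0,0,0]
    - [50,-0.8,8,0,0,0,0]
    - [50,-0.6,6,0,0,0,0]
    - [50,-0.6,6,0,0,0,0]

```text
time_s: 3.97
tcp_pos: [0.6134, -0.1206, 0.0376]
ee_rot: [[0.097, -0.995, -0.03], [-0.935, -0.102, 0.339], [-0.341, -0.005, -0.94]]
wrist_force: [0.0, 0.3, -0.5]
gripper_width: 0.503
gripper_force: 0.0
```

Emit:
drive_tool:
  rows:
    - [50,-0.6,6,0,0,0,0]
    - [50,-0.6,6,0,0,0,0]
    - [50,-0.6,6,0,0,0,0]
    - [50,-0.6,6,0,0,0,0]
    - [50,-0.6,6,0,0,0,0]

```text
time_s: 4.38
tcp_pos: [0.6106, -0.0931, 0.0368]
ee_rot: [[0.096, -0.995, -0.029], [-0.936, -0.1, 0.337], [-0.339, -0.005, -0.941]]
wrist_force: [0.2, -5.0, 2.8]
gripper_width: 0.499
gripper_force: 2.6
```

```bash
cat > p.py <<'E'
from h import *
o=np.array([.563,-.189]);X=np.array([.995,.1]);Y=np.array([-.1,.995])
for n in ['top','scene']:
    c=capture(n); cv2.imwrite(f'pics/{n}_now.png',c['frame'][:,:,::-1])
    for m in masks_of('pot',c)[:4]:
        P=cloud(c,m['region']); P=P[P[:,2]>.03]
        if len(P)>30:
            q=cv2.minEnclosingCircle((P[:,:2]*1000).astype(np.float32)); d=np.array(q[0])/1000-o
            print(n,m['p'],np.round(q[0]),round(q[1]),'stand xy',np.round(d@X,3),np.round(d@Y,3),'zmax',P[:,2].max().round(3))
E
python3 p.py
```

```text
top 0.7 [606. -51.] 45 stand xy 0.056 0.133 zmax 0.069
top 0.68 [ 373. -155.] 87 stand xy -0.186 0.053 zmax 0.588
top 0.62 [450. 105.] 61 stand xy -0.083 0.304 zmax 0.097
scene 0.94 [452. 109.] 64 stand xy -0.081 0.307 zmax 0.093
scene 0.65 [ 466. -214.] 167 stand xy -0.099 -0.015 zmax 0.352
scene 0.61 [607. -44.] 48 stand xy 0.058 0.14 zmax 0.071
scene 0.51 [ 577. -273.] 134 stand xy 0.006 -0.085 zmax 0.091
```

Emit:
drive_tool:
  rows:
    - [50,-0.6,6,0,0,0,0]
    - [50,-0.6,6,0,0,0,0]
    - [50,-0.6,6,0,0,0,0]
    - [50,-0.6,6,0,0,0,0]
    - [50,-0.6,6,0,0,0,0]

```text
time_s: 5.0
tcp_pos: [0.6066, -0.0629, 0.0353]
ee_rot: [[0.095, -0.995, -0.032], [-0.936, -0.1, 0.339], [-0.34, -0.002, -0.94]]
wrist_force: [0.3, -5.2, 2.5]
gripper_width: 0.498
gripper_force: 2.5
```

Emit:
drive_tool:
  rows:
    - [50,-0.6,6,0,0,0,0]
    - [50,-0.6,6,0,0,0,0]
    - [50,-0.6,6,0,0,0,0]
    - [50,-0.6,6,0,0,0,0]
    - [50,-0.6,6,0,0,0,0]

```text
time_s: 5.42
tcp_pos: [0.6035, -0.0328, 0.0353]
ee_rot: [[0.095, -0.995, -0.032], [-0.936, -0.1, 0.339], [-0.34, -0.002, -0.94]]
wrist_force: [0.2, -4.9, 2.7]
gripper_width: 0.5
gripper_force: 2.6
```

Emit:
drive_tool:
  rows:
    - [50,-0.6,6,0,0,0,0]
    - [50,-0.6,6,0,0,0,0]
    - [50,-0.6,6,0,0,0,0]
    - [50,-0.6,6,0,0,0,0]
    - [50,-0.6,6,0,0,0,0]

```text
time_s: 5.83
tcp_pos: [0.6004, -0.0027, 0.0352]
ee_rot: [[0.095, -0.995, -0.033], [-0.936, -0.1, 0.339], [-0.34, -0.002, -0.94]]
wrist_force: [-0.1, -5.4, 4.2]
gripper_width: 0.505
gripper_force: 2.6
```

Emit:
drive_tool:
  rows:
    - [50,-0.6,6,0,0,0,0]
    - [50,-0.5,5,0,0,0,0]
    - [50,-0.3,3,0,0,0,0]
    - [50,0,0,0,0,0,0]
    - [50,0,0,0,0,0,0]

```text
time_s: 6.25
tcp_pos: [0.5986, 0.0124, 0.0347]
ee_rot: [[0.094, -0.995, -0.034], [-0.935, -0.1, 0.341], [-0.342, -0.001, -0.94]]
wrist_force: [1.3, -3.4, 2.2]
gripper_width: 0.5
gripper_force: 1.7
```

```bash
python3 p.py
```

```text
top 0.86 [ 350. -173.] 62 stand xy -0.21 0.037 zmax 0.095
top 0.84 [450. 106.] 61 stand xy -0.083 0.305 zmax 0.535
top 0.75 [593.  71.] 39 stand xy 0.056 0.256 zmax 0.066
top 0.5 [704. 378.] 37 stand xy 0.197 0.55 zmax 0.188
scene 0.72 [621.  39.] 81 stand xy 0.08 0.221 zmax 0.156
scene 0.68 [ 351. -170.] 64 stand xy -0.209 0.04 zmax 0.093
scene 0.57 [526.  65.] 151 stand xy -0.011 0.256 zmax 0.222
```

Emit:
drive_tool:
  rows:
    - [50,1,-10,0,0,0,0]
    - [50,2,-20,0,0,0,0]
    - [50,0,0,40,0,0,0]
    - [50,0,0,40,0,0,0]
    - [50,0,0,40,0,0,0]

```text
time_s: 6.87
tcp_pos: [0.5999, -0.0179, 0.1541]
ee_rot: [[0.092, -0.995, -0.039], [-0.935, -0.1, 0.341], [-0.344, 0.006, -0.939]]
wrist_force: [1.0, 0.6, 0.2]
gripper_width: 0.503
gripper_force: 0.0
```

Emit:
drive_tool:
  rows:
    - [0,0,0,40,0,0,0]
    - [0,0,0,30,0,0,0]
    - [0,-4,-37,0,0,0,0]
    - [0,-4,-37,0,0,0,0]
    - [0,-4,-37,0,0,0,0]

```text
time_s: 7.28
tcp_pos: [0.5886, -0.1287, 0.2249]
ee_rot: [[0.096, -0.995, -0.036], [-0.934, -0.103, 0.342], [-0.344, 0.0, -0.939]]
wrist_force: [-0.6, 0.6, 0.2]
gripper_width: 0.207
gripper_force: 0.0
```

Emit:
drive_tool:
  rows:
    - [0,-4,-37,0,0,0,0]
    - [0,-4,-37,0,0,0,0]
    - [0,-4,-37,0,0,0,0]
    - [0,-4,-37,0,0,0,0]
    - [0,-4,-37,0,0,0,0]

```text
time_s: 7.7
tcp_pos: [0.5683, -0.3147, 0.2235]
ee_rot: [[0.094, -0.995, -0.036], [-0.934, -0.101, 0.343], [-0.345, 0.002, -0.939]]
wrist_force: [1.2, 0.0, -0.0]
gripper_width: 0.004
gripper_force: 0.0
```

Emit:
drive_tool:
  rows:
    - [0,0,-37,0,0.109,0.011,0]
    - [0,0,-34,0,0.109,0.011,0]
    - [0,0,0,0,0.109,0.011,0]
    - [0,0,0,0,0.109,0.011,0]
    - [0,0,0,0,0,0,0]

```text
time_s: 8.12
tcp_pos: [0.5672, -0.3878, 0.2165]
ee_rot: [[0.06, -0.995, -0.073], [-0.693, -0.095, 0.715], [-0.719, 0.008, -0.695]]
wrist_force: [-0.5, -0.0, -2.5]
gripper_width: 0.006
gripper_force: 0.0
```

```bash
python3 p.py; python3 -c "
from station import *
s=sense();print(s['tcp_pos'],s['joints'],s['ee_rot'])"
```

```text
top 0.95 [595.  54.] 46 stand xy 0.056 0.239 zmax 0.071
top 0.74 [ 364. -152.] 74 stand xy -0.194 0.057 zmax 0.518
top 0.67 [ 575. -272.] 134 stand xy 0.003 -0.084 zmax 0.093
top 0.66 [450. 106.] 62 stand xy -0.083 0.305 zmax 0.094
scene 0.82 [ 351. -170.] 64 stand xy -0.209 0.04 zmax 0.093
scene 0.58 [595.  56.] 47 stand xy 0.056 0.241 zmax 0.072
scene 0.57 [449. 108.] 63 stand xy -0.083 0.307 zmax 0.092
[ 0.56969784 -0.38380257  0.22550271] [ -37.13838923   47.64466188   48.5387755   -36.5192391  -119.51915609
   32.79551807] [[ 7.26002942e-02 -9.94802816e-01 -7.13901625e-02]
 [-7.03201397e-01 -1.01816383e-01  7.03662717e-01]
 [-7.07274340e-01 -8.84458262e-04 -7.06938629e-01]]
```

View pics/scene_now.png

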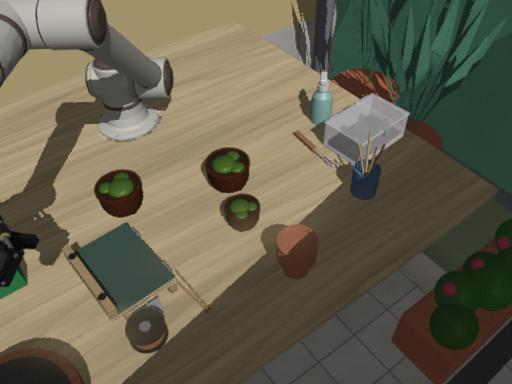

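Emit:
drive_tool:
  rows:
    - [0,0,0,-36,0,0,0]
    - [0,0,0,-36,0,0,0]
    - [0,0,0,-36,0,0,0]
    - [0,0,0,-36,0,0,0]
    - [0,0,0,-15,0,0,0]

```text
time_s: 8.73
tcp_pos: [0.569, -0.3811, 0.0631]
ee_rot: [[0.07, -0.995, -0.075], [-0.7, -0.103, 0.707], [-0.711, 0.003, -0.703]]
wrist_force: [-0.5, 1.1, -1.6]
gripper_width: 0.003
gripper_force: 0.0
```

Emit:
drive_tool:
  rows:
    - [0,0,0,-11,0,0,0]
    - [0,0,0,-11,0,0,0]
    - [0,0,0,-10,0,0,0]
    - [0,0,0,0,0,0,0]
    - [0,0,0,0,0,0,0]

```text
time_s: 9.15
tcp_pos: [0.5698, -0.3849, 0.0346]
ee_rot: [[0.072, -0.995, -0.07], [-0.703, -0.101, 0.704], [-0.708, -0.001, -0.707]]
wrist_force: [-0.5, 0.2, -0.7]
gripper_width: 0.004
gripper_force: 0.0
```

```bash
python3 - <<'E'
from h import *
s=sense();print(s['tcp_pos'],s['joints'],s['wrist_force'])
c=capture('scene');cv2.imwrite('pics/ins.png',cv2.resize(c['frame'][180:384,0:230,::-1],(690,600)))
a=np.radians(45);d=np.array([np.cos(a),-np.sin(a)]);u=np.array([np.sin(a),np.cos(a)])
prev=None
for t in range(0,181,5):
    th=np.radians(t); f=np.array([-np.cos(th),np.sin(th)]); n=np.array([np.sin(th),np.cos(th)])
    H=np.array([0,40])
    if th<a: Tu=H+165*f+15*d; p=Tu-19*d-9.5*u
    else:
        # contact corner with largest n-component among upper/lower tip corners
        s_=1 if u@n>=0 else -1
        p=H+150*f-19*d-9.5*s_*u
    print(t,np.round(p,1),'' if prev is None else np.round(p-prev,1)); prev=p
E
```

```text
[ 0.56982143 -0.38489597  0.03456196] [ -36.77380727   55.91645842   37.34414309  -32.41401646 -103.17457688
   44.20451   ] [-0.4805439   0.19849912 -0.67454563]
0 [-174.5   36.1] 
5 [-173.9   50.5] [ 0.6 14.4]
10 [-172.    64.8] [ 1.9 14.3]
15 [-168.9   78.8] [ 3.1 14.1]
20 [-164.6   92.5] [ 4.3 13.7]
25 [-159.1  105.8] [ 5.5 13.3]
30 [-152.4  118.6] [ 6.6 12.8]
35 [-144.7  130.8] [ 7.7 12.1]
40 [-135.9  142.2] [ 8.8 11.4]
45 [-126.2  152.8] [ 9.7 10.6]
50 [-116.6  161.6] [9.6 8.8]
55 [-106.2  169.6] [10.4  8. ]
60 [-95.2 176.6] [11.  7.]
65 [-83.5 182.7] [11.6  6. ]
70 [-71.5 187.7] [12.1  5. ]
75 [-59.  191.6] [12.5  3.9]
80 [-46.2 194.4] [12.8  2.8]
85 [-33.2 196.1] [13.   1.7]
90 [-20.2 196.7] [13.1  0.6]
95 [ -7.1 196.1] [13.1 -0.6]
100 [  5.9 194.4] [13.  -1.7]
105 [ 18.7 191.6] [12.8 -2.8]
110 [ 31.2 187.7] [12.5 -3.9]
115 [ 43.2 182.7] [12.1 -5. ]
120 [ 54.8 176.6] [11.6 -6. ]
125 [ 65.9 169.6] [11. -7.]
130 [ 76.3 161.6] [10.4 -8. ]
135 [ 85.9 152.8] [ 9.6 -8.8]
140 [108.2 156.6] [22.3  3.8]
145 [116.2 146.2] [  8.  -10.4]
150 [123.2 135.2] [  7. -11.]
155 [129.2 123.5] [  6.  -11.6]
160 [134.2 111.5] [  5.  -12.1]
165 [138.2  99. ] [  3.9 -12.5]
170 [141.   86.2] [  2.8 -12.8]
175 [142.7  73.2] [  1.7 -13. ]
180 [143.3  60.2] [  0.6 -13.1]
```

View pics/ins.png

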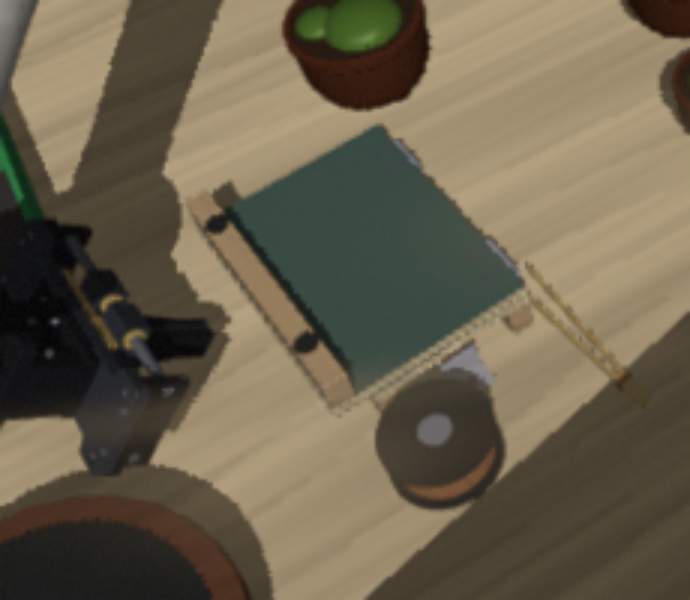

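Emit:
drive_tool:
  rows:
    - [0,-0.8,8,0,0,0,0]
    - [0,-0.8,8,0,0,0,0]
    - [0,-0.7,7,0,0,0,0]
    - [0,0,0,0,0,0,0]

```text
time_s: 9.53
tcp_pos: [0.5675, -0.3598, 0.0347]
ee_rot: [[0.072, -0.995, -0.071], [-0.702, -0.102, 0.705], [-0.709, -0.001, -0.705]]
wrist_force: [1.0, 0.2, -0.0]
gripper_width: 0.003
gripper_force: 0.0
```

Emit:
drive_tool:
  rows:
    - [0,0,0,5,0,0,0]
    - [0,0,0,5,0,0,0]
    - [0,-0.1,0.6,6,0,0,0]
    - [0,-0.1,0.8,7,0,0,0]
    - [0,-0.1,0.9,7,0,0,0]

```text
time_s: 9.95
tcp_pos: [0.5669, -0.3596, 0.0645]
ee_rot: [[0.071, -0.995, -0.07], [-0.702, -0.1, 0.705], [-0.708, -0.001, -0.706]]
wrist_force: [-0.2, -0.3, -0.4]
gripper_width: 0.005
gripper_force: 0.0
```

```bash
cat > q.py <<'E'
from h import *
o=np.array([.563,-.189]);X=np.array([.995,.1]);Y=np.array([-.1,.995])
s=sense();t=np.array(s['tcp_pos']);print('tcp stand',(t[:2]-o)@X,(t[:2]-o)@Y,t[2],'F',np.round(s['wrist_force'],1),s['time_s'])
for n in ['top','scene']:
    c=capture(n)
    m=masks_of('leaf',c)
    if m:
        P=cloud(c,m[0]['region']); a=(P[:,:2]-o)@X; b=(P[:,:2]-o)@Y
        k=(abs(a)<.115)&(np.hypot(b,P[:,2]-.04)<.19); b=b[k];z=P[k,2]-.04
        ang=np.degrees(np.arctan2(z,-b)); r=np.hypot(b,z); ok=(r>.07)&(r<.14)
        print(n,m[0]['p'],'angle pct 20/50/80',np.round(np.percentile(ang[ok],[20,50,80]),1) if ok.sum()>20 else ok.sum())
E
python3 q.py
```

```text
tcp stand -0.013180478032416723 -0.17015732701490288 0.06451306832822605 F [-0.2 -0.3 -0.4] 9.95
top 0.66 angle pct 20/50/80 [5.  6.5 8.3]
scene 0.57 angle pct 20/50/80 [6.  7.2 8.8]
```

```bash
python3 - <<'E'
from h import *
c=capture('scene');cv2.imwrite('pics/ins2.png',cv2.resize(c['frame'][200:350,20:190,::-1],(680,600),interpolation=cv2.INTER_CUBIC))
c=capture('top')
P=cloud(c,np.ones((384,512),bool))
o=np.array([.563,-.189]);X=np.array([.995,.1]);Y=np.array([-.1,.995])
a=(P[:,:2]-o)@X*1000;b=(P[:,:2]-o)@Y*1000
for lo,hi in [(-95,-50),(-25,0),(40,90)]:
    print(lo,[(y,int(1000*np.median(P[k,2]))) for y in range(-220,-100,6) if (k:=(a>lo)&(a<hi)&(abs(b-y)<3)).any()])
E
```

```text
-95 [(-220, 152), (-214, 4), (-208, 466), (-202, 3), (-196, 482), (-190, 486), (-184, 489), (-178, 492), (-172, 494), (-166, 492), (-160, 492), (-154, 490), (-148, 83), (-142, 490), (-136, 489), (-130, 481), (-124, 478), (-118, 471), (-112, 479), (-106, 474)]
-25 [(-220, 163), (-214, 163), (-208, 121), (-202, 112), (-196, 457), (-190, 459), (-184, 454), (-178, 455), (-172, 454), (-166, 442), (-160, 439), (-154, 259), (-148, 69), (-142, 53), (-136, 51), (-130, 51), (-124, 51), (-118, 53), (-112, 52), (-106, 53)]
40 [(-220, 154), (-214, 0), (-208, 0), (-202, -1), (-196, 0), (-166, 83), (-160, 83), (-154, 83), (-148, 69), (-142, 52), (-136, 52), (-130, 52), (-124, 50), (-118, 52), (-112, 52), (-106, 52)]
```

View pics/ins2.png

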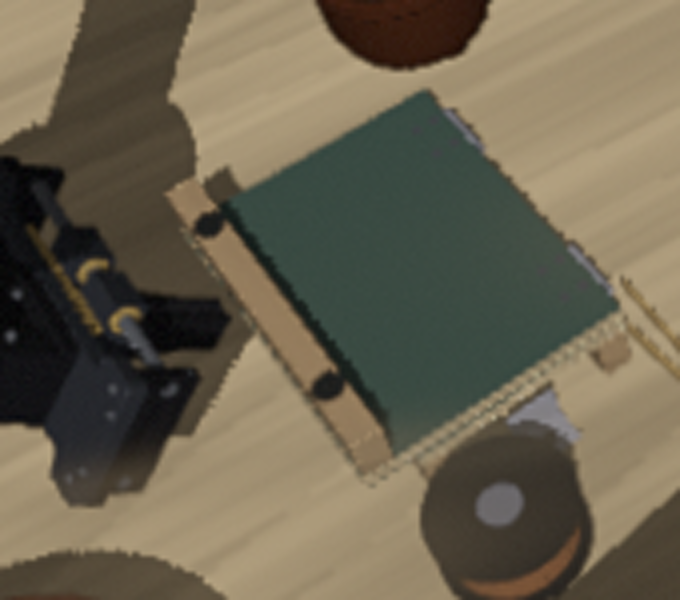

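```bash
python3 - <<'E'
from h import *
o=np.array([.563,-.189]);X=np.array([.995,.1]);Y=np.array([-.1,.995])
c=capture('scene')
for u,v in [(160,310),(180,312),(200,310),(212,318),(218,325),(218,335),(208,345),(190,345),(270,290),(255,315),(262,322),(240,270),(300,350),(335,420)]:
    w=world(c,[(20+u/4,200+v/4)])[0]; print((u,v),np.round([(w[:2]-o)@X*1000,(w[:2]-o)@Y*1000,w[2]*1000]))
E
```

```text
(160, 310) [  -9. -201.  113.]
(180, 312) [  -7. -193.  105.]
(200, 310) [  -7. -184.   98.]
(212, 318) [  -6. -181.   89.]
(218, 325) [  -4. -180.   83.]
(218, 335) [  -6. -183.   73.]
(208, 345) [  -6. -190.   72.]
(190, 345) [  -4. -198.   82.]
(270, 290) [  -7. -148.   82.]
(255, 315) [   3. -162.   83.]
(262, 322) [  11. -161.   84.]
(240, 270) [ -26. -155.   87.]
(300, 350) [  43. -154.   87.]
(335, 420) [  94. -161.   88.]
```

```bash
python3 - <<'E'
from h import *
s=sense();t=np.array(s['tcp_pos']);R=np.array(s['ee_rot'])
for n in ['scene','top']:
    c=capture(n)
    K=np.array([[c['fx'],0,c['cx']],[0,c['fy'],c['cy']],[0,0,1]])
    print('cam',-np.array(c['R']).T@c['t'])
    pts=np.array([t+R@[0,0,k/1000] for k in (-40,-20,0,19)])
    q=cv2.projectPoints(pts,cv2.Rodrigues(np.array(c['R']))[0],np.array(c['t'],float),K,np.array(c['distortion'],float))[0].reshape(-1,2)
    for k,p in zip(pts,q): print(np.round(p,1), 'crop',np.round((p-[20,200])*4), 'zexp',(np.array(c['R'])@k+c['t'])[2].round(3),'zmap',c['z_map'][int(round(p[1])),int(round(p[0]))].round(3))
    # body/finger points cloud
    if n=='scene':
        im=c['frame'][200:350,20:190,::-1].copy(); im=cv2.resize(im,(680,600))
        for p in q: cv2.circle(im,tuple(int(v) for v in (p-[20,200])*4),4,(0,0,255),-1)
        cv2.imwrite('pics/proj.png',im)
E
```

```text
cam [ 1.24782441 -0.34562678  0.88614254]
[ 64. 281.] crop [176. 324.] zexp 0.939 zmap 0.924
[ 72.1 281. ] crop [208. 324.] zexp 0.956 zmap 0.944
[ 80.  280.9] crop [240. 324.] zexp 0.973 zmap 1.047
[ 87.2 280.9] crop [269. 324.] zexp 0.988 zmap 0.945
cam [0.49700346 0.1364941  1.47738665]
[426.7 188.5] crop [1627.  -46.] zexp 1.388 zmap 1.375
[420.8 189.3] crop [1603.  -43.] zexp 1.402 zmap 1.409
[415.  190.1] crop [1580.  -39.] zexp 1.416 zmap 0.0
[409.5 190.9] crop [1558.  -37.] zexp 1.429 zmap 1.403
```

View pics/proj.png

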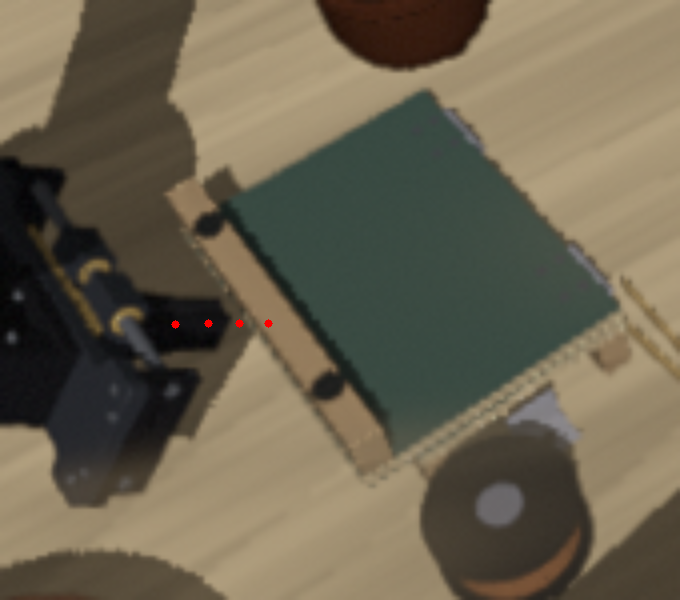

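```bash
cat > tf.py <<'E'
from h import *
s=sense();t=np.array(s['tcp_pos']);R=np.array(s['ee_rot'])
for n in ['scene','top']:
    c=capture(n)
    P=cloud(c,c['frame'].max(2)<70) if 1 else 0
    Q=(P-t)@R*1000
    k=(abs(Q[:,1])<110)&(abs(Q[:,0])<60)&(Q[:,2]>-160)&(Q[:,2]<40)&(P[:,2]>.03); Q=Q[k]
    print(n,len(Q))
    for y in range(-105,110,15):
        q=Q[abs(Q[:,1]-y)<7.5]
        if len(q)>5: print(y,len(q),'z 50/95/100',np.round(np.percentile(q[:,2],[50,95,100])),'x',np.round(np.percentile(q[:,0],[5,50,95])))
E
python3 tf.py
```

```text
scene 3237
-105 10 z 50/95/100 [28. 31. 32.] x [-18. -17.  -3.]
-90 573 z 50/95/100 [-112.   -4.   35.] x [-38. -15.  17.]
-75 233 z 50/95/100 [-127.   28.   32.] x [-38. -15.  25.]
-60 167 z 50/95/100 [-127.   30.   32.] x [-30. -13.  21.]
-45 424 z 50/95/100 [-140.  -96.   33.] x [-26. -10.  18.]
-30 228 z 50/95/100 [-108.   27.   33.] x [-39. -24. -10.]
-15 368 z 50/95/100 [-99. -16.  33.] x [-39. -18.   6.]
0 260 z 50/95/100 [-92.  28.  34.] x [-38. -21.  -0.]
15 194 z 50/95/100 [-110.   29.   33.] x [-39. -25. -12.]
30 102 z 50/95/100 [-108.   30.   33.] x [-38. -27. -14.]
45 90 z 50/95/100 [-111.   30.   33.] x [-32. -26. -15.]
60 150 z 50/95/100 [-121.   29.   32.] x [-33. -24.   9.]
75 312 z 50/95/100 [-107.  -86.   32.] x [-38. -17.  19.]
90 126 z 50/95/100 [-127.   30.   34.] x [-38. -19.  11.]
top 1230
-105 18 z 50/95/100 [21. 28. 28.] x [-21. -12.  -9.]
-90 94 z 50/95/100 [-110.   27.   29.] x [-38. -22.  25.]
-75 123 z 50/95/100 [-118.   26.   29.] x [-36. -19.  28.]
-60 82 z 50/95/100 [-124.   28.   31.] x [-30. -13.  22.]
-45 91 z 50/95/100 [-129.   26.   29.] x [-27. -20.  -7.]
-30 123 z 50/95/100 [-126.   28.   31.] x [-35. -20.  -8.]
-15 151 z 50/95/100 [-112.   26.   30.] x [-37. -20.  -8.]
0 178 z 50/95/100 [-64.  25.  32.] x [-28. -14.  -4.]
15 143 z 50/95/100 [-108.   27.   31.] x [-38. -21.  -4.]
30 83 z 50/95/100 [-107.   29.   31.] x [-37. -22.  21.]
45 49 z 50/95/100 [ 8. 27. 29.] x [-30. -21.  -8.]
60 44 z 50/95/100 [11. 28. 31.] x [-32. -18.  -6.]
75 33 z 50/95/100 [21. 29. 31.] x [-34. -14.  -6.]
90 18 z 50/95/100 [19. 27. 28.] x [-38. -15.  -5.]
```

Emit:
drive_tool:
  rows:
    - [0,0.8,-8,0,0,0,0]
    - [0,0,0,-10,0,0,0]
    - [0,0,0,-10,0,0,0]
    - [0,0,0,-8,0,0,0]
    - [0,0,0,0,0,0,0]

```text
time_s: 10.92
tcp_pos: [0.5664, -0.3661, 0.0322]
ee_rot: [[0.067, -0.995, -0.074], [-0.699, -0.1, 0.708], [-0.712, 0.004, -0.702]]
wrist_force: [0.6, 0.0, 0.1]
gripper_width: 0.006
gripper_force: 0.0
```

Emit:
drive_tool:
  rows:
    - [0,0,0,-5,0,0,0]
    - [0,0,0,-4,0,0,0]
    - [0,0,0,-3,0,0,0]
    - [0,0,0,0,0,0,0]

```text
time_s: 11.25
tcp_pos: [0.5675, -0.367, 0.023]
ee_rot: [[0.07, -0.995, -0.071], [-0.702, -0.1, 0.705], [-0.709, 0.0, -0.705]]
wrist_force: [-0.6, -0.3, -0.6]
gripper_width: 0.004
gripper_force: 0.0
```

Emit:
drive_tool:
  rows:
    - [0,0,0,-4,0,0,0]
    - [0,0,0,-3,0,0,0]
    - [0,0,0,-3,0,0,0]
    - [0,0,0,0,0,0,0]

```text
time_s: 11.58
tcp_pos: [0.5674, -0.367, 0.0129]
ee_rot: [[0.07, -0.995, -0.071], [-0.702, -0.1, 0.706], [-0.709, 0.001, -0.705]]
wrist_force: [1.0, 0.7, 0.1]
gripper_width: 0.004
gripper_force: 0.0
```

```bash
python3 tf.py | egrep '^(scene|top|0|15|-15) '; python3 q.py
```

```text
scene 3054
-15 328 z 50/95/100 [-99. -17.   4.] x [-41. -20.   5.]
0 247 z 50/95/100 [-102.   -1.    4.] x [-56. -23.  -9.]
15 188 z 50/95/100 [-109.   -2.    2.] x [-56. -26. -12.]
top 1127
-15 154 z 50/95/100 [-108.   -3.    0.] x [-53. -23.  -7.]
0 172 z 50/95/100 [-65.  -5.   2.] x [-55. -19.  -3.]
15 146 z 50/95/100 [-105.   -3.    3.] x [-55. -25.  -2.]
tcp stand -0.013288370380592739 -0.17785652525306606 0.013455313628135165 F [-0.   0.8 -0.6] 11.6833
top 0.77 angle pct 20/50/80 [5.  6.5 8.3]
scene 0.92 angle pct 20/50/80 [6.  7.2 8.8]
```

The TCP is at 13 mm at 45° and there is no bench contact. So the closed fingertips really end about 10 mm short of the TCP, and I'll work with that.

Emit:
drive_tool:
  rows:
    - [0,-0.8,8,0,0,0,0]
    - [0,-0.8,8,0,0,0,0]
    - [0,-0.7,7,0,0,0,0]
    - [0,-0.5,5,0,0,0,0]
    - [0,0,0,0,0,0,0]

```text
time_s: 12.3
tcp_pos: [0.565, -0.3385, 0.0136]
ee_rot: [[0.071, -0.995, -0.071], [-0.703, -0.101, 0.704], [-0.708, -0.0, -0.707]]
wrist_force: [0.8, -0.5, -3.2]
gripper_width: 0.002
gripper_force: 2.2
```

Emit:
drive_tool:
  rows:
    - [0,0,0,4,0,0,0]
    - [0,0,0,4,0,0,0]
    - [0,0,0,4,0,0,0]
    - [0,-0.1,0.6,5,0,0,0]
    - [0,-0.1,0.8,5,0,0,0]

```text
time_s: 12.72
tcp_pos: [0.5647, -0.3382, 0.0359]
ee_rot: [[0.071, -0.995, -0.071], [-0.702, -0.1, 0.705], [-0.708, -0.0, -0.706]]
wrist_force: [1.2, -0.9, -3.6]
gripper_width: 0.006
gripper_force: 1.7
```

```bash
python3 q.py
```

```text
tcp stand -0.013256693271618804 -0.14859909868679633 0.035908442238954584 F [ 1.2 -0.9 -3.6] 12.7167
top 0.97 angle pct 20/50/80 [12.  13.5 15.3]
scene 0.76 angle pct 20/50/80 [13.8 15.  16.5]
```

Emit:
drive_tool:
  rows:
    - [0,-0.1,1.2,7,0,0,0]
    - [0,-0.3,3.1,14.1,0,0,0]
    - [0,-0.4,4.3,13.7,0,0,0]
    - [0,-0.5,5.5,13.3,0,0,0]
    - [0,-0.7,6.6,12.8,0,0,0]

```text
time_s: 13.33
tcp_pos: [0.5624, -0.3166, 0.098]
ee_rot: [[0.071, -0.995, -0.071], [-0.702, -0.101, 0.705], [-0.709, -0.0, -0.706]]
wrist_force: [0.6, -1.0, -5.1]
gripper_width: 0.008
gripper_force: 1.7
```

```bash
python3 q.py; python3 - <<'E'
import numpy as np
a=np.radians(45);d=np.array([np.cos(a),-np.sin(a)]);u=np.array([np.sin(a),np.cos(a)])
prev=None
for t in [30,35,40,*range(45,151,5),*np.arange(152.5,181,2.5)]:
    th=np.radians(t); f=np.array([-np.cos(th),np.sin(th)]); n=np.array([np.sin(th),np.cos(th)]);H=np.array([0,40])
    C=H+165*f+15*d-9.5*u if th<a else H+(150 if t<100 else 147)*f-9.5*abs(u@n)*n
    p=C+10*d
    print(t,np.round(p,1),'' if prev is None else np.round([(p-prev)[0]*-.1,(p-prev)[0],(p-prev)[1]],1)); prev=p
E
```

```text
tcp stand -0.013354553839796788 -0.12685424290823358 0.09797708610662259 F [ 0.6 -1.  -5.1] 13.3333
top 0.56 angle pct 20/50/80 [34.5 36.  37.8]
scene 0.93 angle pct 20/50/80 [37.7 38.6 39.9]
30 [-131.9   98.1] 
35 [-124.2  110.2] [-0.8  7.7 12.1]
40 [-115.4  121.7] [-0.9  8.8 11.4]
45 [-105.7  132.3] [-1.   9.7 10.6]
50 [-96.6 141.8] [-0.9  9.1  9.5]
55 [-86.6 150.4] [-1.  10.   8.7]
60 [-75.9 158.2] [-1.1 10.8  7.8]
65 [-64.4 165.1] [-1.1 11.5  6.9]
70 [-52.3 170.9] [-1.2 12.1  5.8]
75 [-39.7 175.7] [-1.3 12.6  4.8]
80 [-26.6 179.3] [-1.3 13.1  3.6]
85 [-13.3 181.7] [-1.3 13.4  2.4]
90 [  0.4 182.9] [-1.4 13.6  1.2]
95 [ 14.1 182.9] [-1.4 13.7 -0. ]
100 [ 27.2 178.6] [-1.3 13.2 -4.2]
105 [ 40.5 176.1] [-1.3 13.3 -2.5]
110 [ 53.6 172.4] [-1.3 13.  -3.7]
115 [ 66.3 167.5] [-1.3 12.7 -4.9]
120 [ 78.4 161.5] [-1.2 12.2 -6.1]
125 [ 90.  154.3] [-1.2 11.6 -7.2]
130 [100.9 146.1] [-1.1 10.9 -8.2]
135 [111.  136.9] [-1.  10.1 -9.2]
140 [119.1 128.1] [-0.8  8.1 -8.8]
145 [126.5 118.6] [-0.7  7.4 -9.5]
150 [133.1 108.6] [ -0.7   6.6 -10. ]
152.5 [136.1 103.3] [-0.3  3.  -5.2]
155.0 [138.9  98. ] [-0.3  2.8 -5.3]
157.5 [141.5  92.5] [-0.3  2.6 -5.5]
160.0 [143.8  87. ] [-0.2  2.3 -5.6]
162.5 [145.9  81.3] [-0.2  2.1 -5.7]
165.0 [147.8  75.6] [-0.2  1.9 -5.8]
167.5 [149.5  69.7] [-0.2  1.6 -5.8]
170.0 [150.9  63.8] [-0.1  1.4 -5.9]
172.5 [152.1  57.9] [-0.1  1.2 -6. ]
175.0 [153.   51.8] [-0.1  0.9 -6. ]
177.5 [153.7  45.8] [-0.1  0.7 -6.1]
180.0 [154.1  39.6] [-0.   0.4 -6.1]
```

Emit:
drive_tool:
  rows:
    - [0,-0.7,7.2,12.1,0,0,0]
    - [0,-0.8,8.3,11.4,0,0,0]
    - [0,-0.9,9.2,10.6,0,0,0]
    - [0,-0.9,9.1,9.5,0,0,0]
    - [0,-1,10,8.7,0,0,0]

```text
time_s: 13.95
tcp_pos: [0.5583, -0.2727, 0.15]
ee_rot: [[0.071, -0.995, -0.071], [-0.703, -0.1, 0.704], [-0.708, -0.001, -0.706]]
wrist_force: [0.1, -2.2, -3.2]
gripper_width: 0.004
gripper_force: 1.8
```

Emit:
drive_tool:
  rows:
    - [0,-1.1,10.8,7.8,0,0,0]
    - [0,-1.1,11.5,6.9,0,0,0]
    - [0,-1.2,12.1,5.8,0,0,0]
    - [0,-1.3,12.6,4.8,0,0,0]
    - [0,-1.3,13.1,3.6,0,0,0]

```text
time_s: 14.37
tcp_pos: [0.5523, -0.2122, 0.1787]
ee_rot: [[0.072, -0.995, -0.07], [-0.703, -0.1, 0.705], [-0.708, -0.001, -0.706]]
wrist_force: [1.0, -1.7, -1.1]
gripper_width: 0.009
gripper_force: 1.3
```

```bash
python3 q.py;python3 -c "
from station import *
print(sense()['joints'])"
```

```text
tcp stand -0.012973494637173484 -0.021996641598636627 0.17867855049291725 F [ 1.  -1.7 -1.1] 14.3667
top 0.78 angle pct 20/50/80 [85.2 86.2 86.9]
scene 0.83 angle pct 20/50/80 [81.5 81.8 82.3]
[-27.2073917   36.30247775  20.04629899 -37.13920269 -99.9934141
  35.22423468]
```

Emit:
drive_tool:
  rows:
    - [0,-1.3,13.4,2.4,0,0,0]
    - [0,-1.4,13.6,1.2,0,0,0]
    - [0,-1.4,13.7,0,0,0,0]
    - [0,-1.3,13.2,-3,0,0,0]
    - [0,-1.3,13.3,-3,0,0,0]

```text
time_s: 14.98
tcp_pos: [0.5454, -0.1447, 0.1758]
ee_rot: [[0.072, -0.995, -0.071], [-0.702, -0.101, 0.705], [-0.709, -0.001, -0.706]]
wrist_force: [-0.1, -1.9, 0.1]
gripper_width: 0.007
gripper_force: 1.0
```

Emit:
drive_tool:
  rows:
    - [0,-1.3,13,-4.2,0,0,0]
    - [0,-1.3,12.7,-5.1,0,0,0]
    - [0,-1.2,12.2,-6.1,0,0,0]
    - [0,-1.2,11.6,-7.2,0,0,0]

```text
time_s: 15.32
tcp_pos: [0.5404, -0.0952, 0.1524]
ee_rot: [[0.071, -0.995, -0.071], [-0.702, -0.101, 0.705], [-0.709, -0.0, -0.706]]
wrist_force: [0.4, -0.9, 0.2]
gripper_width: 0.009
gripper_force: 0.7
```

```bash
python3 q.py
```

```text
tcp stand -0.013098933081689896 0.09559788773470566 0.1524084665724571 F [ 0.4 -0.9  0.2] 15.3167
top 0.7 angle pct 20/50/80 [123.8 124.4 125. ]
scene 0.77 angle pct 20/50/80 [125.7 126.3 126.9]
```

Emit:
drive_tool:
  rows:
    - [0,-0.6,5.5,-4.1,0,0,0]
    - [0,-0.6,5.4,-4.1,0,0,0]
    - [0,-0.5,5,-4.6,0,0,0]
    - [0,-0.5,5,-4.6,0,0,0]
    - [0,-0.4,4,-4.4,0,0,0]

```text
time_s: 15.93
tcp_pos: [0.5382, -0.0712, 0.1305]
ee_rot: [[0.071, -0.995, -0.07], [-0.702, -0.1, 0.705], [-0.709, -0.001, -0.706]]
wrist_force: [1.9, -0.9, 0.3]
gripper_width: 0.006
gripper_force: 0.6
```

Emit:
drive_tool:
  rows:
    - [0,-0.4,4,-4.5,0,0,0]
    - [0,-0.4,3.7,-4.7,0,0,0]
    - [0,-0.4,3.7,-4.8,0,0,0]
    - [0,-0.3,3.3,-5,0,0,0]
    - [0,-0.3,3.3,-5,0,0,0]

```text
time_s: 16.35
tcp_pos: [0.5361, -0.0534, 0.1064]
ee_rot: [[0.071, -0.995, -0.071], [-0.702, -0.1, 0.705], [-0.709, 0.0, -0.706]]
wrist_force: [0.7, -0.7, -0.0]
gripper_width: 0.003
gripper_force: 0.5
```

```bash
python3 q.py
```

```text
tcp stand -0.013168206244167178 0.13761870425916878 0.10639552529455984 F [ 0.7 -0.7 -0. ] 16.35
top 0.74 angle pct 20/50/80 [148.6 149.7 150.6]
scene 0.87 angle pct 20/50/80 [149.4 150.2 151. ]
```

Emit:
drive_tool:
  rows:
    - [0,-0.3,3,-5.2,0,0,0]
    - [0,-0.3,2.8,-5.3,0,0,0]
    - [0,-0.2,2.4,-5.5,0,0,0]
    - [0,-0.2,2.1,-5.6,0,0,0]
    - [0,-0.2,1.8,-5.7,0,0,0]

```text
time_s: 16.97
tcp_pos: [0.5351, -0.0413, 0.0791]
ee_rot: [[0.071, -0.995, -0.071], [-0.702, -0.1, 0.705], [-0.709, -0.0, -0.706]]
wrist_force: [0.5, -1.2, 0.2]
gripper_width: 0.004
gripper_force: 0.5
```

Emit:
drive_tool:
  rows:
    - [0,-0.1,1.5,-5.8,0,0,0]
    - [0,-0.1,1.2,-5.8,0,0,0]
    - [0,-0.1,1,-5.9,0,0,0]
    - [0,0,0.6,-4,0,0,0]
    - [0,0,0.4,-4,0,0,0]

```text
time_s: 17.38
tcp_pos: [0.5345, -0.0366, 0.0536]
ee_rot: [[0.071, -0.995, -0.072], [-0.702, -0.101, 0.705], [-0.709, 0.001, -0.705]]
wrist_force: [0.8, 0.8, 1.3]
gripper_width: 0.008
gripper_force: 0.4
```

```bash
python3 q.py
```

```text
tcp stand -0.013115166297954482 0.1544577469984726 0.053586504595481414 F [0.8 0.8 1.3] 17.3833
top 0.58 angle pct 20/50/80 [171.7 173.1 174.4]
scene 0.88 angle pct 20/50/80 [172.2 173.1 173.9]
```

Emit:
drive_tool:
  rows:
    - [0,0,0.2,-3,0,0,0]
    - [0,0,0,-3,0,0,0]
    - [0,0,0,-3,0,0,0]
    - [0,0,0,-2,0,0,0]
    - [0,0,0,0,0,0,0]

```text
time_s: 18.0
tcp_pos: [0.5346, -0.0367, 0.0426]
ee_rot: [[0.07, -0.995, -0.071], [-0.702, -0.1, 0.705], [-0.709, 0.0, -0.706]]
wrist_force: [-0.7, 0.2, 0.2]
gripper_width: -0.0
gripper_force: 0.1
```

Emit:
drive_tool:
  rows:
    - [0,0,0,-1.5,0,0,0]
    - [0,0,0,-1.5,0,0,0]
    - [0,0,0,0,0,0,0]

```text
time_s: 18.25
tcp_pos: [0.5346, -0.0367, 0.0399]
ee_rot: [[0.071, -0.995, -0.071], [-0.702, -0.1, 0.705], [-0.709, 0.0, -0.706]]
wrist_force: [0.7, 0.2, 0.4]
gripper_width: 0.004
gripper_force: 0.2
```

```bash
python3 q.py
```

```text
tcp stand -0.01299868586913577 0.15436626403858833 0.039862193209951755 F [0.7 0.2 0.4] 18.25
top 0.75 angle pct 20/50/80 [-178.7  177.9  179.2]
scene 0.79 angle pct 20/50/80 [177.4 178.3 179. ]
```

Close to flat. I'll press in 1 mm steps until the force rises.

Emit:
drive_tool:
  rows:
    - [0,0,0,-1,0,0,0]
    - [0,0,0,-1,0,0,0]
    - [0,0,0,0,0,0,0]

```text
time_s: 18.7
tcp_pos: [0.5348, -0.0367, 0.038]
ee_rot: [[0.071, -0.995, -0.071], [-0.702, -0.1, 0.705], [-0.709, -0.0, -0.706]]
wrist_force: [0.8, 0.4, 1.8]
gripper_width: 0.003
gripper_force: 0.3
```

Emit:
drive_tool:
  rows:
    - [0,0,0,-1,0,0,0]
    - [0,0,0,0,0,0,0]

```text
time_s: 18.87
tcp_pos: [0.5348, -0.0367, 0.0371]
ee_rot: [[0.071, -0.995, -0.071], [-0.702, -0.1, 0.705], [-0.709, -0.0, -0.706]]
wrist_force: [0.8, -0.4, 1.9]
gripper_width: 0.005
gripper_force: 0.6
```

Emit:
drive_tool:
  rows:
    - [0,0,0,-1,0,0,0]
    - [0,0,0,0,0,0,0]

```text
time_s: 19.03
tcp_pos: [0.5349, -0.0367, 0.0367]
ee_rot: [[0.072, -0.995, -0.071], [-0.702, -0.101, 0.705], [-0.709, -0.001, -0.705]]
wrist_force: [-0.2, 0.4, 5.1]
gripper_width: 0.005
gripper_force: 2.0
```

Emit:
drive_tool:
  rows:
    - [0,0,0,-1,0,0,0]
    - [0,0,0,0,0,0,0]

```text
time_s: 19.2
tcp_pos: [0.5349, -0.0367, 0.0365]
ee_rot: [[0.072, -0.995, -0.071], [-0.701, -0.101, 0.706], [-0.709, -0.001, -0.705]]
wrist_force: [-0.1, -1.2, 7.5]
gripper_width: 0.005
gripper_force: 3.7
```

```bash
python3 q.py
```

```text
tcp stand -0.01272867404147444 0.15432505136542823 0.036453071161736475 F [-0.1 -1.2  7.5] 19.2
top 0.65 angle pct 20/50/80 [-179.2 -177.2  179.1]
scene 0.85 angle pct 20/50/80 [-179.1  178.6  179.4]
```

Seated: the force rises and the tool has stopped descending. I'll retreat straight up, then check.

Emit:
drive_tool:
  rows:
    - [0,0,-3,6,0,0,0]
    - [0,0,-5,15,0,0,0]
    - [0,0,-10,35,0,0,0]
    - [0,0,-10,35,0,0,0]
    - [0,0,-10,35,0,0,0]

```text
time_s: 19.82
tcp_pos: [0.5344, -0.0753, 0.162]
ee_rot: [[0.07, -0.995, -0.072], [-0.703, -0.1, 0.705], [-0.708, 0.001, -0.706]]
wrist_force: [0.4, -0.5, 0.0]
gripper_width: 0.007
gripper_force: 0.0
```

Emit:
drive_tool:
  rows:
    - [0,0,-20,35,0,0,0]
    - [0,0,-35,10,0,0,0]
    - [0,0,-35,0,0,0,0]
    - [0,0,-35,0,0,0,0]
    - [0,0,0,0,0,0,0]

```text
time_s: 20.23
tcp_pos: [0.5344, -0.2056, 0.2048]
ee_rot: [[0.066, -0.996, -0.068], [-0.705, -0.094, 0.703], [-0.706, 0.001, -0.708]]
wrist_force: [1.5, 0.6, -0.3]
gripper_width: 0.007
gripper_force: 0.0
```

Emit:
drive_tool:
  rows:
    - [0,0,-35,0,0,0,0]
    - [0,0,-35,0,0,0,0]
    - [0,0,-20,0,0,0,0]
    - [0,0,0,0,0,0,0]
    - [0,0,0,0,0,0,0]

```text
time_s: 20.65
tcp_pos: [0.5346, -0.2905, 0.2049]
ee_rot: [[0.068, -0.995, -0.07], [-0.702, -0.098, 0.706], [-0.709, 0.001, -0.705]]
wrist_force: [-0.6, -0.0, 0.3]
gripper_width: 0.003
gripper_force: 0.0
```

```bash
python3 q.py; python3 p.py; python3 - <<'E'
from h import *
o=np.array([.563,-.189]);X=np.array([.995,.1]);Y=np.array([-.1,.995])
for n in ['top','scene']:
    c=capture(n);P=cloud(c,np.ones((384,512),bool));a=(P[:,:2]-o)@X;b=(P[:,:2]-o)@Y
    k=(abs(a)<.09)&(b>.015)&(b<.15)&(abs(P[:,2]-.04)<.02)
    A=np.c_[b[k],np.ones(k.sum())];print(n,k.sum(),'slope,z0',np.linalg.lstsq(A,P[k,2],rcond=None)[0])
    for l in ['root_hook','tweezers','acrylic_case','sprayer','stick_cup','clay_pots','wire_spool']:
        for m in masks_of(l,c)[:1]:
            print(l,np.round(np.median(cloud(c,m['region']),0),3),end=' ')
E
```

```text
tcp stand -0.03843637535352335 -0.0981879527141661 0.20485908992115784 F [-0.6 -0.   0.3] 20.65
top 0.69 angle pct 20/50/80 [-179.1 -177.   179.1]
scene 0.65 angle pct 20/50/80 [-179.   178.7  179.5]
top 0.85 [594.  54.] 46 stand xy 0.055 0.239 zmax 0.071
top 0.66 [450. 106.] 61 stand xy -0.083 0.305 zmax 0.097
top 0.61 [ 379. -132.] 90 stand xy -0.178 0.075 zmax 0.6
scene 0.8 [594.  54.] 47 stand xy 0.055 0.239 zmax 0.07
scene 0.67 [451. 106.] 64 stand xy -0.082 0.305 zmax 0.092
top 2297 slope,z0 [-0.00465328  0.04004856]
root_hook [0.447 0.385 0.013] tweezers [ 0.761 -0.155  0.009] acrylic_case [0.547 0.532 0.088] sprayer [0.383 0.494 0.099] stick_cup [0.703 0.375 0.07 ] clay_pots [0.788 0.071 0.1  ] wire_spool [ 0.732 -0.288  0.039] scene 3124 slope,z0 [0.00289624 0.04084665]
root_hook [0.467 0.383 0.013] tweezers [ 0.737 -0.157  0.009] acrylic_case [0.568 0.507 0.089] sprayer [0.396 0.491 0.08 ] stick_cup [0.712 0.369 0.072] clay_pots [0.802 0.06  0.1  ] wire_spool [ 0.746 -0.29   0.04 ]
```

View pics/scene_now.png

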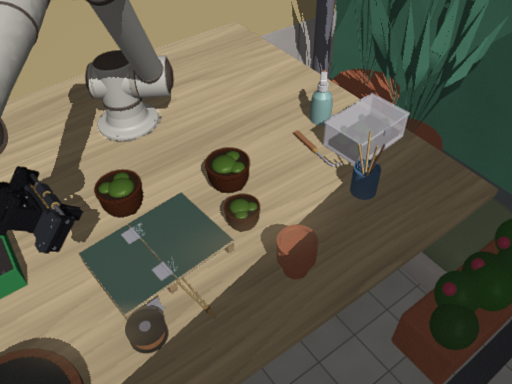

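The leaf lies flat: its slope is within ±0.005 rad and its top is at 40 mm, in the picture around (185,235). The pot stands upright at (242,210), y = 0.239 in the stand frame. The other things read where they were at the start, and the arm is clear.

```bash
python3 -c "
from station import *
print(finish_job())"
```

```text
the job is handed in; nothing more can be done
None
```

The job is handed in: the pot stands upright clear of the stand, the leaf is folded out flat and level with the fixed half, and nothing else on the bench measurably moved; no verdict came back.

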